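# Lock a hammer-head stake into the bench rail

## Robot

A 6-joint arm with a two-finger parallel gripper is mounted at the origin on the work surface. World frame = base frame: x ahead of the robot, y to its left, z up, the work surface at z = 0. Lengths are in m, angles in rad, forces in N, time in s.
With the tool pointing down it reaches from about 0.275 to 0.875 m from the base axis. Payload 12.5 kg.
Tool frame: the origin (TCP) lies at the very end of the fingers, on their centre line; the grasp point (between the pads) lies 19 mm behind it (manip.tcp_to_grasp is the distance from the TCP to the grasp point, in m); z points along the fingers, y is the line along which they close (so a half turn about z gives the same grasp; the last joint's range is limited). The gripper opens to 85 mm and grips with 20 to 120 N. Pads are 22 mm wide; open, the fingers measure 114 mm over their backs; the gripper's body (76 mm by 85 mm) begins 54 mm behind the grasp point. The pads swing forward as they close: fully open they stand 13 mm farther back than shut.
Start: joints at [-1.226, 0.351, 1.652, -0, 1.139, -0.085], TCP at [0.229, -0.5, 0.231] pointing down, gripper open.
Joint ranges: [-2.75, 2.75], [-0.79, 2.1], [0.01, 2.65], [-1.57, 4.71], [0.07, 3.14], [-2.87, 2.87]. Speed limits (rad/s): [2.22, 2.22, 2.79, 3.14, 3.14, 3.14].

## Interface

Orientations are given as a unit quaternion [x, y, z, w].
In Python, from station import manip gives the robot as it stands. The module is installed in compiled form; this text tells all that it offers.
- The arm moves only by the tool servo_tool, never from a script. Its argument "increments" is a list of rows, each a list of 2 entries, a list of its own where there are three numbers: the shift along the tool's x, y, z scaled (see below), then the turn, a rotation vector about the tool's x, y, z scaled (see below). A call has exactly 5 rows; each row is the pose to reach, as a shift and turn from the pose commanded when the call began, along the tool's axes at that moment, turning the shorter way round; what a row does not reach only later rows make up. The controller multiplies each number of a shift by 0.1 m and each number of a turn by pi rad. A row lasts 1/10 s, in which the tool goes at most 50 mm and 8.59 degrees, less where a joint would pass 70% of its speed; a pose out of reach is approached as far as the arm can. A call with a number of a shift or a turn outside -1 to 1 is refused whole. A call with a gripper value outside its range is refused whole. "grip" is the opening, from -1 (shut) to 1 (fully open), set as the call begins (left out, the last holds). The fingers move at their own pace and stop on an object; "newtons" is the grip in N (left out, the last holds). Time passes only in rows, so rows that repeat a pose let the fingers close, or fill a call up. It gives the time, the measured TCP pose, the force, the opening and the grip force at its end, in the units of the state.
- manip.sense(): the state, without advancing time (a new reading comes with each control period).
- manip.snapshot(name): name is "side" or "top" or "wrist"; returns a dict with "img" (420x560x3 uint8, blue, green, red), "intrinsics" (3x3 intrinsics, pixels), "rvec" (rotation vector, rad) and "tvec" (3), from world to camera coordinates, as OpenCV has them. Camera axes: x right, y down, z forward; pixel columns grow to the right and rows downward; lengths in m; the calibration is good to about 2 mm. A picture is of the moment at which its call begins. There is no depth.
- manip.finish_job(): hands the job in; it is judged then, once.
The state is a dict: "time": time; "joint_pos": joint angles; "joint_vel": joint speeds; "joint_efforts": joint torques, N m; "tool_pos": TCP position; "eef_rot": TCP orientation; "ft_force": force on the tool from outside, world axes, zero at the start; "ft_torque": the same for the moment, N m; "finger_gap": opening from 0.0 (shut) to 1.0 (fully open); "gripper_force": force on a finger pad.
Only numpy, scipy, OpenCV 4.12 (cv2) and the standard library are available. Lean on these libraries where they do the work, as an engineer would, in place of code of your own. Each camera call takes 0.05 s, during which the arm holds its last target. There are 200 camera calls.

## Task

Take the brass-handled stake out of the wooden rack and lower its hammer-head foot lengthwise into the slotted rail at the red mark. Press it down gently against the springy strip inside and turn it a quarter turn clockwise (seen from above), so that the foot catches under the lips, then let it spring up and leave it standing locked, upright and crosswise. Keep a light hand on the rail throughout and leave the other tools and dishes where they are.

Things in the scene. Friction and masses are not known exactly. Their poses are not given: they have to be found in the camera images.
- stake: The thing to mount: steel stake 105 mm tall, 0.18 to 0.29 kg, upright in one of the rack's three pockets. Origin at the centre of its underside, z up. Bottom up: flat dark foot (z 0 to 8), round neck 16 mm across (to 52), brass handle block 16 mm thick along x and 34 mm long along y (z 51 to 85), round steel tip 16 mm across. Same after a half turn.
- grip (a point): Centre of the stake's brass handle block, 68 mm above its underside; the axes are the stake's. Grip it across the 16 mm thickness, fingers closing along the stake's x.
- rail: Fixed bench rail: aluminium strut channel 240 mm long along its y, 41 mm wide along x, 41 mm high, on two steel feet (6 mm high, 27 mm past its ends). Origin on the bench midway between the feet, z up. The channel itself is bolted off this origin by a different amount each time: up to 8 mm to either side (x) and 0 to 8 mm up. Stake may press it with at most 30 N, robot 10 N.
- mark (a point): 41 mm above the rail's origin, nominal middle of the red line across both lips at mid-length (the real one is off by the channel's shift), axes as the rail's. Stake belongs within 20 mm of it along the slot. Slot 22 mm wide, lips 6 mm thick: the lengthwise foot has 1.1 mm to spare per side, so where it lands on a lip, feel it, lift, shift sideways and try again.
- rack: Fixed wooden tool rack, 90 mm along x, 230 mm along y, 30 mm high, origin at the centre of its underside. Three pockets 29 mm (x) by 43 mm (y), 14 mm deep, at y = -75, 0 and +75 mm, hold the stake, the punch and the burnisher in any order, each foot's long side along the rack's y.
- punch: Loose bystander in the rack: dark wooden round handle 22 mm across on a steel rod and foot, 85 mm tall; origin under its foot.
- burnisher: Loose bystander in the rack: green round handle 20 mm across on a steel rod and brass foot, 90 mm tall; origin under its foot.
- bowl: Terracotta bowl, 110 mm across and 50 mm high, far right of the table; bystander.
- dish: Small white ceramic dish, 64 mm across and 20 mm high, at the far side; bystander.
- mandrel: Standing steel ring cone, 132 mm tall on a 44 mm base, at the far side; bystander.
- jar: Amber glass jar with lid, 60 mm across and 75 mm high, at the far side; bystander.
- hammer: Hammer lying on the left, 220 mm long; bystander.
- foot (a point): Centre of the stake's hammer-head foot, 4 mm above its underside; 34 mm long along its y, 19.8 mm wide along x, 8 mm high. Two corners, across a diagonal, are cut back: below the lips it turns only clockwise seen from above, up to about 92 degrees, where its other two corners meet the channel's walls; the other way it jams after some 35 degrees.
- bed (a point): Nominal top of the black sprung strip in the channel, 10 mm below the lips' tops, 31 mm above the rail's origin plus the channel's lift. It yields 8 mm to a hard stop: 2.4 N at first, then 1.2 N per mm. A foot on it turns only when pressed down 4 to 8 mm (aim for 10 N); let go crosswise it rises 3 to 4 mm and bears on the lips from below. Channel inside 34.6 mm wide.

How it is judged:
By the outcome, as a careful person would: the job done as asked, in the order asked, and still so for the second after the job is handed in, with the robot touching nothing.
It also fails if it takes over 67 s, if anything falls off the work surface, if the arm or the gripper's body presses on something with over 40 N, if the wrist force passes 120 N, or if a joint passes its speed limit or range.

## Working session

There is one attempt and no reset: what is moved stays moved. The work goes in short steps, Python scripts to look and compute and a tool call to move; the robot and the scene stay as the last step left them, time stands still between calls to the robot, and variables do not carry over. Pictures are saved under pics/ and viewed, at most 10 in all, crops included, and the job is handed in when it is done.

Besides the shell and the picture viewer there is one more tool, called after ">>>" as a command line: name --argument value ..., lists and objects as JSON in quotes. servo_tool: Moves the arm, as the interface text tells. Shifts and turns lie within -1 to 1; 1 stands for 0.1 m of shift or pi rad of turn. Its arguments: {"type":"object","properties":{"increments":{"type":"array"},"grip":{"type":"number"},"newtons":{"type":"number"}},"required":["increments"]}

```bash
mkdir -p pics; python3 - <<'E'
from station import manip
import cv2,pickle
d={}
for n in("top","side"):
    s=manip.snapshot(n);d[n]=s;cv2.imwrite(f"pics/{n}0.png",s["img"])
    print(n,s["intrinsics"],s["rvec"],s["tvec"])
pickle.dump(d,open("s0.pkl","wb"))
print(manip.sense(),manip.tcp_to_grasp)
E
```

```text
top [[480.82362433   0.         276.23112548]
 [  0.         480.82362433 207.65047138]
 [  0.           0.           1.        ]] [ 2.2138711  -2.16191133  0.08521562] [0.04128692 0.63865702 1.14573153]
side [[480.44873192   0.         279.02708156]
 [  0.         480.44873192 203.80511931]
 [  0.           0.           1.        ]] [ 0.7432814  -2.36866253  1.36631038] [0.54330632 0.23429068 0.90308503]
{'time': 0.1, 'joint_pos': array([-1.22557421e+00,  3.51180422e-01,  1.65238875e+00,  9.77335799e-06,
        1.13906362e+00, -8.45936349e-02]), 'joint_vel': array([ 0.00064788, -0.00123182, -0.00285809,  0.00080616, -0.00130478,
       -0.00030059]), 'joint_efforts': array([-3.31137726e-04, -5.06840730e+01, -2.91874552e+01, -1.06187506e-04,
        2.67393058e-03,  4.22748803e-05]), 'tool_pos': array([ 0.22911275, -0.49967486,  0.23080241]), 'eef_rot': array([ 9.76996349e-01,  2.13255397e-01, -6.31810764e-05, -5.16235475e-04]), 'ft_force': array([0.43716788, 0.27808593, 0.93368249]), 'ft_torque': array([ 0.01477831,  0.04550119, -0.02365388]), 'gripper_force': 0.0, 'finger_gap': 1.0018917520153607} 0.0187
```

View pics/top0.png

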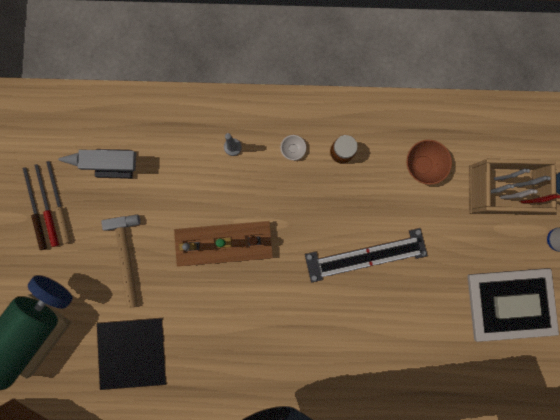

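View pics/side0.png

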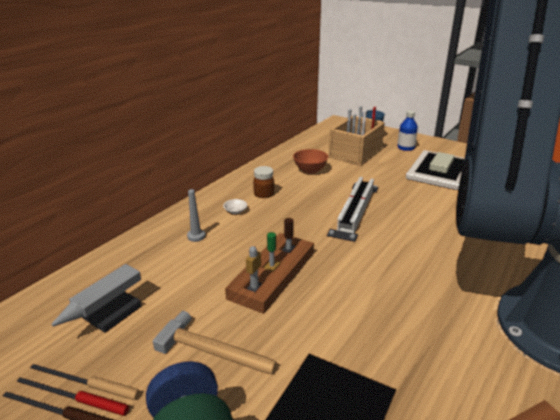

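The top view shows the rack at about (222,243), the stake in its left pocket at about (188,247), and the rail running from (313,265) to (418,242) with its red mark at (369,257). I'll enlarge both areas.

```bash
python3 - <<'E'
import cv2,pickle,numpy as np
d=pickle.load(open("s0.pkl","rb"))
t=d["top"]["img"];s=d["side"]["img"]
a=cv2.resize(t[215:275,170:280],None,fx=5,fy=5,interpolation=cv2.INTER_CUBIC)
b=cv2.resize(t[225:285,300:430],None,fx=5,fy=5,interpolation=cv2.INTER_CUBIC)
c=np.zeros((600,800,3),np.uint8);c[:300,:550]=a;c[300:,:650]=b
c=cv2.convertScaleAbs(c,alpha=1.8)
cv2.imwrite("pics/crop1.png",c)
E
```

```text
(no output)
```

View pics/crop1.png

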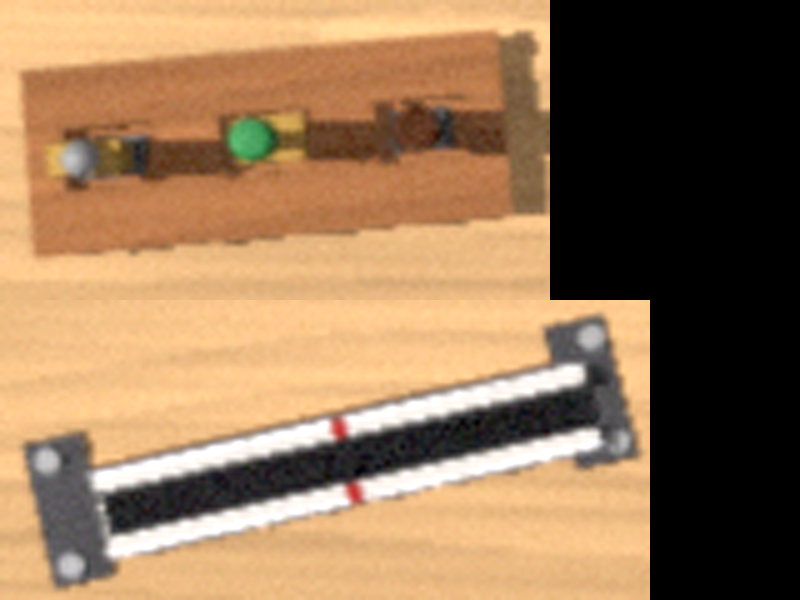

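The enlarged crops show the rack's top corners at (22,72), (497,32), (512,213) and (35,255), and the stake tip at (79,160). The red marks are at (339,428) and (354,493), with the lip ends near x=92 and x=585.

```bash
cat > h.py <<'E'
import cv2,numpy as np
def ray(s,uv,z):
    """world points at heights z on the rays through pixels uv"""
    R=cv2.Rodrigues(s["rvec"])[0];c=-R.T@s["tvec"]
    d=np.c_[np.atleast_2d(uv),np.ones(len(np.atleast_2d(uv)))]@np.linalg.inv(s["intrinsics"]).T@R
    return c+d*((z-c[2])/d[:,2])[:,None]
def proj(s,p):
    return cv2.projectPoints(np.atleast_2d(p).astype(float),s["rvec"],s["tvec"],s["intrinsics"],None)[0][:,0]
E
python3 - <<'E'
from h import *
import pickle
np.set_printoptions(precision=4,suppress=True)
d=pickle.load(open("s0.pkl","rb"));t=d["top"]
f=lambda p,o:(np.array(p)+.5)/5-.5+o
rk=ray(t,f([(22,72),(497,32),(512,213),(35,255)],(170,215)),.03)
print("rack",rk,rk.mean(0));
e=rk[0]+rk[3]-rk[1]-rk[2];a=np.arctan2(e[1],e[0]);print("rack y dir deg",np.degrees(a),np.linalg.norm(e)/2, "pocket",rk.mean(0)[:2]+.075*np.array([np.cos(a),np.sin(a)]))
print("tip",ray(t,f([(79,160),(250,138)],(170,215)),.121))
for z in(.041,.049):
    m=ray(t,f([(339,128),(354,193)],(300,225)),z);l=ray(t,f([(92,170),(585,62),(602,145),(108,258)],(300,225)),z)
    e=l[0]+l[3]-l[1]-l[2];print("mark",z,m,m.mean(0),"dir",np.degrees(np.arctan2(e[1],e[0])),l,np.linalg.norm(e)/2)
ft=ray(t,f([(46,161),(71,266),(591,36),(618,140)],(300,225)),.008);print("bolts",ft,ft.mean(0))
e=ft[0]+ft[1]-ft[2]-ft[3];print(np.degrees(np.arctan2(e[1],e[0])))
E
```

```text
rack [[0.5796 0.3009 0.03  ]
 [0.6043 0.0731 0.03  ]
 [0.5177 0.0638 0.03  ]
 [0.4924 0.2913 0.03  ]] [0.5485 0.1823 0.03  ]
rack y dir deg 96.26119332757607 0.22900012773106024 pocket [0.5403 0.2569]
tip [[0.5394 0.2556 0.121 ]
 [0.5509 0.1804 0.121 ]]
mark 0.041 [[ 0.5399 -0.1628  0.041 ]
 [ 0.5093 -0.1702  0.041 ]] [ 0.5246 -0.1665  0.041 ] dir 103.8434471526348 [[ 0.5173 -0.0455  0.041 ]
 [ 0.574  -0.28    0.041 ]
 [ 0.5348 -0.2882  0.041 ]
 [ 0.476  -0.0538  0.041 ]] 0.24146846686376042
mark 0.049 [[ 0.54   -0.1612  0.049 ]
 [ 0.5096 -0.1686  0.049 ]] [ 0.5248 -0.1649  0.049 ] dir 103.84344715263481 [[ 0.5175 -0.0447  0.049 ]
 [ 0.5739 -0.2776  0.049 ]
 [ 0.5349 -0.2858  0.049 ]
 [ 0.4765 -0.053   0.049 ]] 0.23978437640397374
bolts [[ 0.5201 -0.026   0.008 ]
 [ 0.4694 -0.0392  0.008 ]
 [ 0.5874 -0.2928  0.008 ]
 [ 0.5368 -0.3062  0.008 ]] [ 0.5284 -0.166   0.008 ]
104.17027215218077
```

>>> servo_tool --increments '[[[0.2, -0.186, 0], [0, 0, -0.044]], [[0.4, -0.372, 0], [0, 0, -0.089]], [[0.6, -0.558, 0], [0, 0, -0.133]], [[0.8, -0.744, 0], [0, 0, -0.178]], [[1, -0.93, 0], [0, 0, -0.222]]]' --grip 1

```text
time: 0.6
tool_pos: [0.2816, -0.3726, 0.2311]
eef_rot: [0.844, 0.537, 0.0, -0.0]
ft_force: [-0.1, 0.9, -0.2]
finger_gap: 1.002
gripper_force: 0.0
```

>>> servo_tool --increments '[[[0.2, -0.01, 0], [0, 0, -0.035]], [[0.4, -0.02, 0], [0, 0, -0.07]], [[0.6, -0.03, 0], [0, 0, -0.106]], [[0.8, -0.04, 0], [0, 0, -0.141]], [[1, -0.05, 0], [0, 0, -0.176]]]'

```text
time: 1.1
tool_pos: [0.3199, -0.2804, 0.2311]
eef_rot: [0.666, 0.746, 0.0, -0.0]
ft_force: [-0.3, -1.0, -0.2]
finger_gap: 1.002
gripper_force: 0.0
```

>>> servo_tool --increments '[[[0.2, 0.11, 0], [0, 0, 0]], [[0.4, 0.22, 0], [0, 0, 0]], [[0.6, 0.33, 0], [0, 0, 0]], [[0.8, 0.44, 0], [0, 0, 0]], [[1, 0.545, 0], [0, 0, 0]]]'

```text
time: 1.6
tool_pos: [0.3631, -0.1749, 0.2312]
eef_rot: [0.667, 0.745, -0.0, -0.0]
ft_force: [-0.8, 0.8, -0.6]
finger_gap: 0.999
gripper_force: 0.0
```

>>> servo_tool --increments '[[[0.2, 0.11, 0], [0, 0, 0]], [[0.4, 0.22, 0], [0, 0, 0]], [[0.6, 0.33, 0], [0, 0, 0]], [[0.8, 0.44, 0], [0, 0, 0]], [[1, 0.545, 0], [0, 0, 0]]]'

```text
time: 2.1
tool_pos: [0.4064, -0.0696, 0.2311]
eef_rot: [0.667, 0.745, -0.0, -0.0]
ft_force: [0.6, -0.5, 0.4]
finger_gap: 1.0
gripper_force: 0.0
```

>>> servo_tool --increments '[[[0.2, 0.11, 0], [0, 0, 0]], [[0.4, 0.22, 0], [0, 0, 0]], [[0.6, 0.33, 0], [0, 0, 0]], [[0.8, 0.44, 0], [0, 0, 0]], [[1, 0.545, 0], [0, 0, 0]]]'

```text
time: 2.6
tool_pos: [0.4496, 0.0357, 0.2311]
eef_rot: [0.667, 0.745, -0.0, -0.0]
ft_force: [0.4, -0.3, -0.3]
finger_gap: 1.002
gripper_force: 0.0
```

>>> servo_tool --increments '[[[0.2, 0.11, 0], [0, 0, 0]], [[0.4, 0.22, 0], [0, 0, 0]], [[0.6, 0.33, 0], [0, 0, 0]], [[0.8, 0.44, 0], [0, 0, 0]], [[1, 0.545, 0], [0, 0, 0]]]'

```text
time: 3.1
tool_pos: [0.4929, 0.141, 0.231]
eef_rot: [0.667, 0.745, -0.0, -0.0]
ft_force: [0.1, -0.8, -0.4]
finger_gap: 0.996
gripper_force: 0.0
```

>>> servo_tool --increments '[[[0.25, 0.15, 0], [0, 0, 0]], [[0.5, 0.3, 0], [0, 0, 0]], [[0.8, 0.45, 0], [0, 0, 0]], [[1, 0.59, 0], [0, 0, 0]], [[1, 0.59, 0], [0, 0, 0]]]'

```text
time: 3.6
tool_pos: [0.541, 0.248, 0.2306]
eef_rot: [0.667, 0.745, -0.0, -0.0]
ft_force: [-0.7, -0.4, -0.2]
finger_gap: 1.001
gripper_force: 0.0
```

```bash
python3 - <<'E'
from station import manip
from h import *
import pickle
s=manip.snapshot("wrist");pickle.dump(s,open("w1.pkl","wb"));cv2.imwrite("pics/w1.png",s["img"])
print(s["rvec"],s["tvec"],proj(s,[(.540,.2563,.121)]))
E
```

```text
[-2.84646177 -0.15721145 -0.02097436] [-0.56440362  0.14132148  0.43284254] [[280.22988806 195.10456713]]
```

View pics/w1.png

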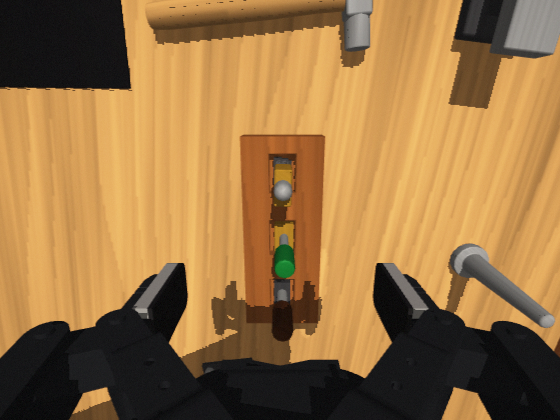

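The stake tip is at (283,191) and the rack edges are symmetric about column 283, so the yaw is right.

```bash
python3 - <<'E'
from h import *
import pickle
s=pickle.load(open("w1.pkl","rb"))
p=ray(s,[(283,191)],.121)[0];r=ray(s,[(241,135),(324,135)],.03)
a=np.radians(96.3);X=np.array([[np.cos(a),np.sin(a)],[np.sin(a),-np.cos(a)]])
print(p,r, r.mean(0)[:2]-.040*X[0], "tool delta",X@(p[:2]-[.541,.248]), X@(np.array([.5400,.2563])-[.541,.248]))
E
```

```text
[0.54186075 0.25997124 0.121     ] [[0.49428355 0.2935719  0.03      ]
 [0.58113003 0.30318413 0.03      ]] [0.54209616 0.25861958] tool delta [0.01180449 0.00216921] [ 8.35961024e-03 -8.31661734e-05]
```

>>> servo_tool --increments '[[[0.1, 0.01, 0.2], [0, 0, 0]], [[0.1, 0.01, 0.4], [0, 0, 0]], [[0.1, 0.01, 0.6], [0, 0, 0]], [[0.1, 0.01, 0.8], [0, 0, 0]], [[0.1, 0.01, 1], [0, 0, 0]]]'

```text
time: 4.15
tool_pos: [0.54, 0.255, 0.1305]
eef_rot: [0.668, 0.744, -0.0, -0.0]
ft_force: [0.7, 0.1, -0.0]
finger_gap: 0.999
gripper_force: 0.0
```

>>> servo_tool --increments '[[[0, 0, 0.2], [0, 0, 0]], [[0, 0, 0.4], [0, 0, 0]], [[0, 0, 0.55], [0, 0, 0]], [[0, 0, 0.65], [0, 0, 0]], [[0, 0, 0.65], [0, 0, 0]]]'

```text
time: 4.65
tool_pos: [0.5398, 0.2555, 0.0653]
eef_rot: [0.668, 0.745, -0.001, -0.0]
ft_force: [0.6, 0.2, 1.2]
finger_gap: 0.999
gripper_force: 0.0
```

>>> servo_tool --increments '[[[0, 0, 0], [0, 0, 0]], [[0, 0, 0], [0, 0, 0]], [[0, 0, 0], [0, 0, 0]], [[0, 0, 0], [0, 0, 0]], [[0, 0, 0], [0, 0, 0]]]' --grip -1 --newtons 40

```text
time: 5.15
tool_pos: [0.5406, 0.2561, 0.0666]
eef_rot: [0.667, 0.745, 0.0, 0.0]
ft_force: [0.9, 0.7, 2.2]
finger_gap: 0.18
gripper_force: 44.0
```

>>> servo_tool --increments '[[[0, 0, 0], [0, 0, 0]], [[0, 0, 0], [0, 0, 0]], [[0, 0, 0], [0, 0, 0]], [[0, 0, 0], [0, 0, 0]], [[0, 0, 0], [0, 0, 0]]]'

```text
time: 5.65
tool_pos: [0.5406, 0.2561, 0.0666]
eef_rot: [0.667, 0.745, 0.0, 0.0]
ft_force: [-0.3, -1.0, 5.2]
finger_gap: 0.182
gripper_force: 44.5
```

>>> servo_tool --increments '[[[0, 0, -0.1], [0, 0, 0]], [[0, 0, -0.3], [0, 0, 0]], [[0, 0, -0.5], [0, 0, 0]], [[0, 0, -0.7], [0, 0, 0]], [[0, 0, -0.7], [0, 0, 0]]]' --newtons 80

```text
time: 6.15
tool_pos: [0.5414, 0.2564, 0.1387]
eef_rot: [0.667, 0.745, 0.002, 0.001]
ft_force: [0.2, 0.4, -3.1]
finger_gap: 0.176
gripper_force: 78.2
```

```bash
python3 - <<'E'
from station import manip
from h import *
import pickle
s=manip.snapshot("wrist");pickle.dump(s,open("w2.pkl","wb"));cv2.imwrite("pics/w2.png",s["img"])
st=manip.sense();p=st["tool_pos"];print(p,st["eef_rot"],st["ft_force"],st["ft_torque"],st["finger_gap"],proj(s,[p+[0,0,-.0506+.105]]),proj(s,[p]))
E
```

```text
[0.5406776  0.2561155  0.13701963] [6.67391433e-01 7.44706699e-01 6.84993402e-04 3.72421766e-04] [ 0.29272641  0.61674323 -2.4283216 ] [-0.03796018  0.02046341 -0.04039889] 0.17541790408863303 [[278.75365363 338.63723182]] [[278.82908193 264.86145934]]
```

View pics/w2.png

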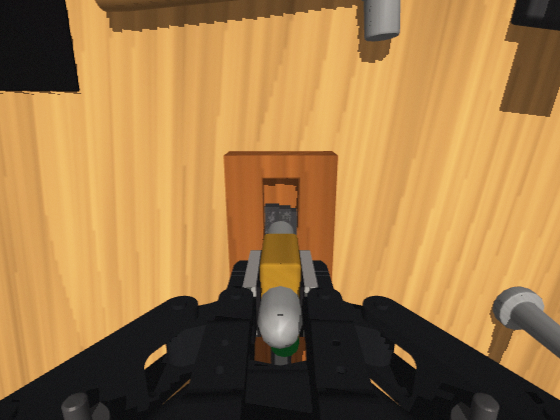

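The stake is held upright, with its tip near (280,315). I'll overlay the model to estimate the offset along the handle's length.

```bash
python3 - <<'E'
from h import *
import pickle
from scipy.spatial.transform import Rotation as Ro
s=pickle.load(open("w2.pkl","rb"));p=np.array([0.5406776,0.2561155,0.13701963])
R=Ro.from_quat([6.67391433e-01,7.44706699e-01,6.8e-4,3.7e-4]).as_matrix()
img=s["img"]
def box(dx,sx,sy,z): # corners, tool x=stake y
    return np.array([[dx+a*sx,b*sy,.0506-z] for a,b in((1,1),(1,-1),(-1,-1),(-1,1))])
outs=[]
for dx in(0,.004):
    c=cv2.resize(img[190:360,230:330],None,fx=3.5,fy=3.5,interpolation=cv2.INTER_CUBIC);c=cv2.convertScaleAbs(c,alpha=1.4)
    q=lambda P:(((proj(s,P@R.T+p)-[230,190]+.5)*3.5-.5)*16).astype(np.int32)
    for b,col in((box(dx,.017,.008,.085),(0,0,255)),(box(dx,.017,.008,.051),(255,0,255)),(box(dx,.017,.0099,.008),(0,255,0)),(box(dx,.017,.0099,0),(255,255,0))):
        cv2.polylines(c,[q(b)],True,col,1,cv2.LINE_AA,4)
    t=np.linspace(0,6.28,40);cv2.polylines(c,[q(np.c_[dx+.008*np.cos(t),.008*np.sin(t),np.full(40,.0506-.105)])],True,(255,0,0),1,cv2.LINE_AA,4)
    outs.append(c)
cv2.imwrite("pics/ov.png",np.hstack(outs))
E
```

```text
(no output)
```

View pics/ov.png

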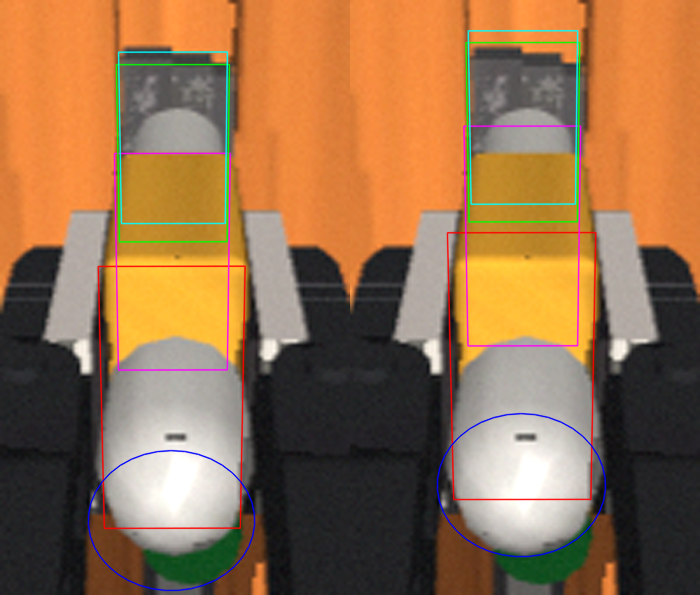

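The overlay with zero offset fits to within about 1 mm, so the stake is centred in the grip. I'll carry it high over the rack to the rail.

>>> servo_tool --increments '[[[0, 0, -0.2], [0, 0, -0.01]], [[0, 0, -0.4], [0, 0, -0.02]], [[0, 0, -0.55], [0, 0, -0.03]], [[0, 0, -0.65], [0, 0, -0.043]], [[0, 0, -0.65], [0, 0, -0.043]]]'

```text
time: 6.7
tool_pos: [0.5405, 0.256, 0.2012]
eef_rot: [0.615, 0.788, 0.0, 0.0]
ft_force: [-0.6, 0.1, -2.4]
finger_gap: 0.176
gripper_force: 78.2
```

>>> servo_tool --increments '[[[-0.1, -0.03, 0], [0, 0, 0]], [[-0.3, -0.09, 0], [0, 0, 0]], [[-0.5, -0.15, 0], [0, 0, 0]], [[-0.75, -0.22, 0], [0, 0, 0]], [[-1, -0.29, 0], [0, 0, 0]]]'

```text
time: 7.2
tool_pos: [0.5356, 0.1503, 0.1998]
eef_rot: [0.616, 0.788, -0.001, -0.001]
ft_force: [0.8, -0.4, -2.2]
finger_gap: 0.18
gripper_force: 78.2
```

>>> servo_tool --increments '[[[-0.2, -0.06, 0], [0, 0, 0]], [[-0.4, -0.12, 0], [0, 0, 0]], [[-0.6, -0.18, 0], [0, 0, 0]], [[-0.8, -0.23, 0], [0, 0, 0]], [[-1, -0.29, 0], [0, 0, 0]]]'

```text
time: 7.7
tool_pos: [0.5316, 0.0465, 0.1999]
eef_rot: [0.616, 0.788, -0.001, -0.001]
ft_force: [0.5, -0.0, -1.9]
finger_gap: 0.178
gripper_force: 78.2
```

>>> servo_tool --increments '[[[-0.2, -0.06, 0], [0, 0, 0]], [[-0.4, -0.12, 0], [0, 0, 0]], [[-0.6, -0.18, 0], [0, 0, 0]], [[-0.8, -0.23, 0], [0, 0, 0]], [[-1, -0.29, 0], [0, 0, 0]]]'

```text
time: 8.2
tool_pos: [0.5276, -0.0574, 0.1999]
eef_rot: [0.616, 0.788, -0.001, -0.001]
ft_force: [-0.9, -0.1, -2.4]
finger_gap: 0.178
gripper_force: 78.2
```

>>> servo_tool --increments '[[[-0.2, -0.06, 0], [0, 0, 0]], [[-0.5, -0.15, 0], [0, 0, 0]], [[-0.8, -0.23, 0], [0, 0, 0]], [[-1, -0.29, 0], [0, 0, 0]], [[-1, -0.29, 0], [0, 0, 0]]]'

```text
time: 8.7
tool_pos: [0.5236, -0.1625, 0.1999]
eef_rot: [0.617, 0.787, -0.0, -0.001]
ft_force: [-0.6, -0.0, -1.6]
finger_gap: 0.179
gripper_force: 78.2
```

```bash
python3 - <<'E'
from station import manip
from h import *
import pickle
s=manip.snapshot("wrist");t=manip.snapshot("side");st=manip.sense()
pickle.dump((s,t,st),open("w3.pkl","wb"))
cv2.imwrite("pics/w3.png",s["img"])
print({k:st[k] for k in("time","tool_pos","eef_rot","ft_force","ft_torque","finger_gap")})
E
```

```text
{'time': 8.8, 'tool_pos': array([ 0.52384302, -0.16031281,  0.20018003]), 'eef_rot': array([ 6.16321143e-01,  7.87494300e-01, -2.14032668e-04, -9.64933955e-04]), 'ft_force': array([ 0.59340613,  0.51607091, -1.88863449]), 'ft_torque': array([-0.00362271,  0.01184636,  0.03723828]), 'finger_gap': 0.17518706761215047}
```

View pics/w3.png

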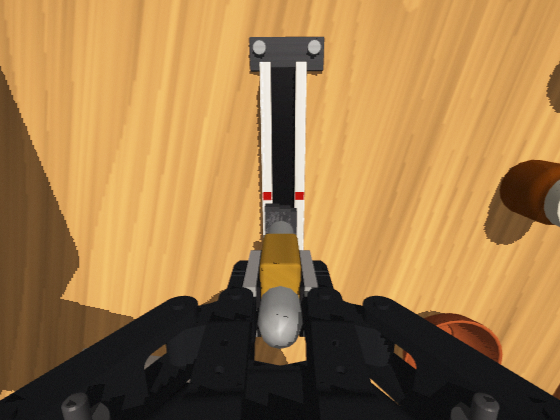

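The rail slot runs straight up the image, with its dark gap between columns 272 and 296 and the red marks at row 196. I'll fit the slot edges at subpixel level.

```bash
python3 - <<'E'
from h import *
import pickle
from scipy.spatial.transform import Rotation as Ro
s,t,st=pickle.load(open("w3.pkl","rb"));R=Ro.from_quat(st["eef_rot"]).as_matrix();p=st["tool_pos"]
g=cv2.cvtColor(s["img"],cv2.COLOR_BGR2GRAY).astype(float)
rows=[r for r in range(75,190)];L=[];
for r in rows:
    d=np.diff(g[r,250:320]);w=lambda a,b,sg:(np.clip(sg*d[a-250:b-250],0,None)*(np.arange(a,b)+.5)).sum()/np.clip(sg*d[a-250:b-250],1e-9,None).sum()
    L.append((w(264,282,-1),w(286,304,1)))
L=np.array(L)
for z in(.041,.045,.049):
    o=[]
    for k in(0,1):
        P=(ray(s,np.c_[L[:,k],rows],z)-p)@R   # tool frame
        c=np.polyfit(P[:,0],P[:,1],1);o.append(c);rs=np.std(P[:,1]-np.polyval(c,P[:,0]))
    o=np.array(o);print(z,"edges y at x=0",o[:,1]*1e3,"slope deg",np.degrees(o[:,0]),"mid@x0 mm",o[:,1].mean()*1e3,"mid@x.05",(o[:,1]+.05*o[:,0]).mean()*1e3,"width",np.diff(o[:,1])*1e3,rs*1e3)
    print(" mark tool xy",((ray(s,[(267,196),(299,196)],z)-p)@R)[:,:2]*1e3)
# stake foot lateral: foot far edge columns in w3, rows 207-222
for r in(208,212,216): print(r,g[r,256:308].astype(int))
E
```

```text
0.041 edges y at x=0 [-9.14952957 12.66004858] slope deg [-0.03704037 -0.18610295] mid@x0 mm 1.7552595064907706 mid@x.05 1.6578948645538538 width [21.80957814] 0.09654637482811824
 mark tool xy [[ -7.28239935 -13.93414079]
 [ -7.35269011  17.33744842]]
0.045 edges y at x=0 [-9.03733514 12.485429  ] slope deg [-0.03704037 -0.18610295] mid@x0 mm 1.7240469286161726 mid@x.05 1.6266822866792532 width [21.52276414] 0.0952659361221701
 mark tool xy [[ -6.25032236 -13.75909561]
 [ -6.3196809   17.0977566 ]]
0.049 edges y at x=0 [-8.92514072 12.31080942] slope deg [-0.03704037 -0.18610295] mid@x0 mm 1.6928343507415797 mid@x.05 1.5954697088046585 width [21.23595014] 0.09398549741622275
 mark tool xy [[ -5.21824538 -13.58405043]
 [ -5.28667168  16.85806478]]
208 [178 179 184 184 130  89 152 217 167  79  66  64  63  63  63  60  64  63
  59  61  62  63  62  53  47  46  47  49  46  47  48  49  47  46  47  46
  48  47  45  47 116 209 232 231 229 230 230 235 209 185 180 178]
212 [180 183 185 138  92  89 115 206 196 114  66  64  66  72  83  84  83  76
  73  85  86  88  86  70  64  75  69  91  81  64  61  65  65  63  65  62
  65  66  63  65  93 203 231 231 230 230 229 217 194 180 178 178]
216 [183 187 187 186 131  87 109 204 186 102  65  67  69  72  78  88  90  92
  94  79  71  85  79  65  63  76  72  61  62  62  58  60  62  80  71  64
  64  65  63  67  94 205 231 231 230 230 228 214 190 179 178 177]
```

>>> servo_tool --increments '[[[-0.03, 0.01, 0.2], [0, 0, 0]], [[-0.06, 0.017, 0.5], [0, 0, 0]], [[-0.06, 0.017, 0.8], [0, 0, 0]], [[-0.06, 0.017, 0.95], [0, 0, 0]], [[-0.06, 0.017, 0.95], [0, 0, 0]]]'

```text
time: 9.3
tool_pos: [0.5263, -0.1642, 0.1039]
eef_rot: [0.615, 0.788, -0.001, -0.002]
ft_force: [-0.3, 0.0, -1.4]
finger_gap: 0.176
gripper_force: 78.1
```

>>> servo_tool --increments '[[[0, 0, 0], [0, 0, 0]], [[0, 0, 0.01], [0, 0, 0]], [[0, 0, 0.02], [0, 0, 0]], [[0, 0, 0.03], [0, 0, 0]], [[0, 0, 0.03], [0, 0, 0]]]'

```text
time: 9.8
tool_pos: [0.5278, -0.1656, 0.1035]
eef_rot: [0.616, 0.788, 0.0, 0.0]
ft_force: [-0.8, 1.0, -1.8]
finger_gap: 0.182
gripper_force: 78.1
```

```bash
cat > st.py <<'E'
from station import manip
import numpy as np
np.set_printoptions(precision=4,suppress=True)
s=manip.sense()
for k in("time","tool_pos","eef_rot","ft_force","ft_torque","finger_gap"):print(k,s[k])
E
python3 st.py
```

```text
time 9.8
tool_pos [ 0.5278 -0.1656  0.1035]
eef_rot [0.6156 0.788  0.     0.0002]
ft_force [-0.8395  1.0266 -1.8138]
ft_torque [-0.0252  0.0121  0.0018]
finger_gap 0.18152279327228346
```

>>> servo_tool --increments '[[[0, -0.009, 0], [0, 0, 0]], [[0, -0.009, 0.01], [0, 0, 0]], [[0, -0.009, 0.02], [0, 0, 0]], [[0, -0.009, 0.03], [0, 0, 0]], [[0, -0.009, 0.03], [0, 0, 0]]]'

```text
time: 10.3
tool_pos: [0.5268, -0.1658, 0.1001]
eef_rot: [0.616, 0.788, -0.0, -0.0]
ft_force: [0.5, 0.9, -2.3]
finger_gap: 0.174
gripper_force: 78.1
```

>>> servo_tool --increments '[[[0, 0, 0.01], [0, 0, 0]], [[0, 0, 0.02], [0, 0, 0]], [[0, 0, 0.03], [0, 0, 0]], [[0, 0, 0.03], [0, 0, 0]], [[0, 0, 0.03], [0, 0, 0]]]'

```text
time: 10.8
tool_pos: [0.5269, -0.1658, 0.0973]
eef_rot: [0.616, 0.788, -0.0, -0.0]
ft_force: [-0.1, -0.7, -1.2]
finger_gap: 0.174
gripper_force: 78.1
```

>>> servo_tool --increments '[[[0, 0, 0.01], [0, 0, 0]], [[0, 0, 0.02], [0, 0, 0]], [[0, 0, 0.03], [0, 0, 0]], [[0, 0, 0.03], [0, 0, 0]], [[0, 0, 0.03], [0, 0, 0]]]'

```text
time: 11.3
tool_pos: [0.5269, -0.1658, 0.0943]
eef_rot: [0.616, 0.788, 0.0, -0.0]
ft_force: [0.4, 0.5, -1.5]
finger_gap: 0.175
gripper_force: 78.1
```

>>> servo_tool --increments '[[[0, 0, 0.01], [0, 0, 0]], [[0, 0, 0.02], [0, 0, 0]], [[0, 0, 0.03], [0, 0, 0]], [[0, 0, 0.03], [0, 0, 0]], [[0, 0, 0.03], [0, 0, 0]]]'

```text
time: 11.8
tool_pos: [0.5269, -0.1658, 0.0913]
eef_rot: [0.616, 0.788, -0.0, -0.0]
ft_force: [-0.3, -0.2, -1.3]
finger_gap: 0.181
gripper_force: 78.1
```

>>> servo_tool --increments '[[[0, 0, 0.01], [0, 0, 0]], [[0, 0, 0.02], [0, 0, 0]], [[0, 0, 0.02], [0, 0, 0]], [[0, 0, 0.02], [0, 0, 0]], [[0, 0, 0.02], [0, 0, 0]]]'

```text
time: 12.3
tool_pos: [0.5269, -0.1658, 0.0893]
eef_rot: [0.616, 0.788, 0.0, -0.0]
ft_force: [0.5, 1.0, -2.7]
finger_gap: 0.18
gripper_force: 78.1
```

>>> servo_tool --increments '[[[0, 0, 0.01], [0, 0, 0]], [[0, 0, 0.02], [0, 0, 0]], [[0, 0, 0.02], [0, 0, 0]], [[0, 0, 0.02], [0, 0, 0]], [[0, 0, 0.02], [0, 0, 0]]]'

```text
time: 12.8
tool_pos: [0.5269, -0.1658, 0.0873]
eef_rot: [0.616, 0.788, 0.0, 0.0]
ft_force: [0.8, 0.6, -2.1]
finger_gap: 0.178
gripper_force: 78.1
```

>>> servo_tool --increments '[[[0, 0, 0.01], [0, 0, 0]], [[0, 0, 0.02], [0, 0, 0]], [[0, 0, 0.02], [0, 0, 0]], [[0, 0, 0.02], [0, 0, 0]], [[0, 0, 0.02], [0, 0, 0]]]'

```text
time: 13.3
tool_pos: [0.5269, -0.1658, 0.0853]
eef_rot: [0.616, 0.788, 0.0, 0.0]
ft_force: [-0.2, 0.1, -2.0]
finger_gap: 0.175
gripper_force: 78.1
```

>>> servo_tool --increments '[[[0, 0, 0.01], [0, 0, 0]], [[0, 0, 0.02], [0, 0, 0]], [[0, 0, 0.02], [0, 0, 0]], [[0, 0, 0.02], [0, 0, 0]], [[0, 0, 0.02], [0, 0, 0]]]'

```text
time: 13.8
tool_pos: [0.5269, -0.1658, 0.0833]
eef_rot: [0.616, 0.788, -0.0, -0.0]
ft_force: [0.2, 0.4, -2.0]
finger_gap: 0.171
gripper_force: 78.1
```

>>> servo_tool --increments '[[[0, 0, 0.01], [0, 0, 0]], [[0, 0, 0.02], [0, 0, 0]], [[0, 0, 0.02], [0, 0, 0]], [[0, 0, 0.02], [0, 0, 0]], [[0, 0, 0.02], [0, 0, 0]]]'

```text
time: 14.3
tool_pos: [0.527, -0.1658, 0.0814]
eef_rot: [0.616, 0.788, 0.0, 0.0]
ft_force: [-0.3, 0.3, 1.3]
finger_gap: 0.179
gripper_force: 78.7
```

Contact with the spring strip came at about TCP z 0.082. I'll press about 5.5 mm further, towards 10 N.

>>> servo_tool --increments '[[[0, 0, 0.01], [0, 0, 0]], [[0, 0, 0.02], [0, 0, 0]], [[0, 0, 0.03], [0, 0, 0]], [[0, 0, 0.03], [0, 0, 0]], [[0, 0, 0.03], [0, 0, 0]]]'

```text
time: 14.8
tool_pos: [0.527, -0.1658, 0.0784]
eef_rot: [0.616, 0.788, 0.0, 0.0]
ft_force: [0.4, 0.3, 2.7]
finger_gap: 0.17
gripper_force: 79.3
```

>>> servo_tool --increments '[[[0, 0, 0.01], [0, 0, 0]], [[0, 0, 0.02], [0, 0, 0]], [[0, 0, 0.025], [0, 0, 0]], [[0, 0, 0.025], [0, 0, 0]], [[0, 0, 0.025], [0, 0, 0]]]'

```text
time: 15.3
tool_pos: [0.5271, -0.1659, 0.0761]
eef_rot: [0.616, 0.788, 0.0, 0.0]
ft_force: [-0.9, 0.3, 6.7]
finger_gap: 0.175
gripper_force: 79.6
```

```bash
python3 st.py
```

```text
time 15.3
tool_pos [ 0.5271 -0.1659  0.0761]
eef_rot [0.6156 0.7881 0.0001 0.0002]
ft_force [-0.9275  0.3361  6.7121]
ft_torque [0.0754 0.2971 0.0486]
finger_gap 0.17464219967402106
```

>>> servo_tool --increments '[[[0, 0, 0], [0, 0, 0.03]], [[0, 0, 0], [0, 0, 0.06]], [[0, 0, 0], [0, 0, 0.09]], [[0, 0, 0], [0, 0, 0.11]], [[0, 0, 0], [0, 0, 0.11]]]'

```text
time: 15.8
tool_pos: [0.5272, -0.166, 0.0761]
eef_rot: [0.743, 0.67, 0.0, 0.0]
ft_force: [-0.4, 0.7, 7.0]
finger_gap: 0.173
gripper_force: 79.6
```

```bash
python3 st.py
```

```text
time 15.8
tool_pos [ 0.5272 -0.166   0.0761]
eef_rot [0.7427 0.6696 0.0002 0.0004]
ft_force [-0.3654  0.7259  6.9543]
ft_torque [-0.0193  0.1343 -0.0654]
finger_gap 0.17289745526212397
```

>>> servo_tool --increments '[[[0, 0, 0], [0, 0, 0.04]], [[0, 0, 0], [0, 0, 0.08]], [[0, 0, 0], [0, 0, 0.11]], [[0, 0, 0], [0, 0, 0.14]], [[0, 0, 0], [0, 0, 0.14]]]'

```text
time: 16.3
tool_pos: [0.5266, -0.1658, 0.0759]
eef_rot: [0.871, 0.491, -0.0, -0.0]
ft_force: [-2.6, -0.4, 7.1]
finger_gap: 0.176
gripper_force: 79.6
```

```bash
python3 st.py
```

```text
time 16.3
tool_pos [ 0.5266 -0.1658  0.0759]
eef_rot [ 0.8711  0.4911 -0.0003 -0.0002]
ft_force [-2.5738 -0.3877  7.0622]
ft_torque [ 0.0282  0.6513 -0.0656]
finger_gap 0.1764093014384485
```

The foot is touching the +x wall at about 2.6 N. I'll shift 0.8 mm towards rail −x.

>>> servo_tool --increments '[[[-0.003, -0.003, 0], [0, 0, 0]], [[-0.006, -0.006, 0], [0, 0, 0]], [[-0.006, -0.006, 0], [0, 0, 0]], [[-0.006, -0.006, 0], [0, 0, 0]], [[-0.006, -0.006, 0], [0, 0, 0]]]'

```text
time: 16.8
tool_pos: [0.5264, -0.1659, 0.0761]
eef_rot: [0.87, 0.492, 0.0, 0.0]
ft_force: [0.3, 1.6, 5.5]
finger_gap: 0.175
gripper_force: 79.4
```

```bash
python3 st.py
```

```text
time 16.8
tool_pos [ 0.5264 -0.1659  0.0761]
eef_rot [0.8704 0.4924 0.0004 0.0002]
ft_force [0.2733 1.5575 5.5227]
ft_torque [ 0.3138  0.0745 -0.0246]
finger_gap 0.174625347341595
```

>>> servo_tool --increments '[[[0, 0, 0.003], [0, 0, 0.03]], [[0, 0, 0.006], [0, 0, 0.06]], [[0, 0, 0.006], [0, 0, 0.09]], [[0, 0, 0.006], [0, 0, 0.11]], [[0, 0, 0.006], [0, 0, 0.11]]]'

```text
time: 17.3
tool_pos: [0.5261, -0.166, 0.0755]
eef_rot: [0.942, 0.334, 0.0, 0.0]
ft_force: [-1.7, 0.4, 7.6]
finger_gap: 0.177
gripper_force: 79.7
```

```bash
python3 st.py
```

```text
time 17.3
tool_pos [ 0.5261 -0.166   0.0755]
eef_rot [0.9424 0.3344 0.     0.    ]
ft_force [-1.6581  0.4245  7.5684]
ft_torque [ 0.1243  0.4025 -0.018 ]
finger_gap 0.1768787390546623
```

>>> servo_tool --increments '[[[-0.003, -0.001, 0], [0, 0, 0]], [[-0.005, -0.002, 0], [0, 0, 0.02]], [[-0.005, -0.002, 0], [0, 0, 0.045]], [[-0.005, -0.002, 0], [0, 0, 0.07]], [[-0.005, -0.002, 0], [0, 0, 0.07]]]'

```text
time: 17.8
tool_pos: [0.5259, -0.1663, 0.0756]
eef_rot: [0.973, 0.229, 0.0, 0.0]
ft_force: [-0.3, 0.5, 8.2]
finger_gap: 0.175
gripper_force: 79.7
```

```bash
python3 st.py
```

```text
time 17.8
tool_pos [ 0.5259 -0.1663  0.0756]
eef_rot [0.9735 0.2288 0.0004 0.0003]
ft_force [-0.2702  0.5225  8.1779]
ft_torque [ 0.0818  0.1578 -0.0303]
finger_gap 0.1750325636295981
```

>>> servo_tool --increments '[[[0, 0, 0], [0, 0, 0.02]], [[0, 0, 0], [0, 0, 0.04]], [[0, 0, 0], [0, 0, 0.06]], [[0, 0, 0], [0, 0, 0.07]], [[0, 0, 0], [0, 0, 0.07]]]'

```text
time: 18.3
tool_pos: [0.5257, -0.1662, 0.0756]
eef_rot: [0.993, 0.121, 0.0, 0.0]
ft_force: [-2.0, 0.4, 7.3]
finger_gap: 0.177
gripper_force: 79.7
```

```bash
python3 st.py
```

```text
time 18.3
tool_pos [ 0.5257 -0.1662  0.0756]
eef_rot [0.9926 0.1213 0.0002 0.0001]
ft_force [-2.0139  0.4456  7.3   ]
ft_torque [ 0.0865  0.2662 -0.0779]
finger_gap 0.17691418468426165
```

>>> servo_tool --increments '[[[-0.002, 0, -0.005], [0, 0, 0]], [[-0.002, 0, -0.01], [0, 0, 0]], [[-0.002, 0, -0.015], [0, 0, 0]], [[-0.002, 0, -0.015], [0, 0, 0]], [[-0.002, 0, -0.015], [0, 0, 0]]]'

```text
time: 18.8
tool_pos: [0.5257, -0.1662, 0.077]
eef_rot: [0.993, 0.122, 0.0, 0.0]
ft_force: [-0.5, 0.5, 5.0]
finger_gap: 0.177
gripper_force: 79.5
```

```bash
python3 st.py
```

```text
time 18.8
tool_pos [ 0.5257 -0.1662  0.077 ]
eef_rot [0.9925 0.1219 0.0004 0.0001]
ft_force [-0.5377  0.5462  5.0004]
ft_torque [ 0.1992  0.0441 -0.011 ]
finger_gap 0.17701167619037012
```

>>> servo_tool --increments '[[[0, 0, -0.005], [0, 0, 0]], [[0, 0, -0.01], [0, 0, 0]], [[0, 0, -0.01], [0, 0, 0]], [[0, 0, -0.01], [0, 0, 0]], [[0, 0, -0.01], [0, 0, 0]]]'

```text
time: 19.3
tool_pos: [0.5256, -0.1662, 0.0778]
eef_rot: [0.993, 0.122, 0.0, 0.0]
ft_force: [0.8, 0.1, 5.1]
finger_gap: 0.175
gripper_force: 79.3
```

>>> servo_tool --increments '[[[0, 0, -0.005], [0, 0, 0]], [[0, 0, -0.01], [0, 0, 0]], [[0, 0, -0.01], [0, 0, 0]], [[0, 0, -0.01], [0, 0, 0]], [[0, 0, -0.01], [0, 0, 0]]]'

```text
time: 19.8
tool_pos: [0.5254, -0.1662, 0.0783]
eef_rot: [0.993, 0.122, 0.0, -0.0]
ft_force: [5.8, -0.4, -6.2]
finger_gap: 0.179
gripper_force: 78.2
```

The foot now bears on the lips. I'll ease back half a millimetre and open.

>>> servo_tool --increments '[[[0, 0, 0.003], [0, 0, 0]], [[0, 0, 0.006], [0, 0, 0]], [[0, 0, 0.006], [0, 0, 0]], [[0, 0, 0.006], [0, 0, 0]], [[0, 0, 0.006], [0, 0, 0]]]'

```text
time: 20.3
tool_pos: [0.5255, -0.1662, 0.0782]
eef_rot: [0.993, 0.122, 0.0, 0.0]
ft_force: [3.4, 0.7, 0.3]
finger_gap: 0.176
gripper_force: 79.3
```

```bash
python3 st.py
```

```text
time 20.3
tool_pos [ 0.5255 -0.1662  0.0782]
eef_rot [0.9925 0.1219 0.0001 0.0001]
ft_force [3.3586 0.6696 0.305 ]
ft_torque [ 0.0425 -0.7383 -0.0326]
finger_gap 0.17642237879742426
```

>>> servo_tool --increments '[[[0.004, 0, 0], [0, 0, 0]], [[0.004, 0, 0], [0, 0, 0]], [[0.004, 0, 0], [0, 0, 0]], [[0.004, 0, 0], [0, 0, 0]], [[0.004, 0, 0], [0, 0, 0]]]' --newtons 20

```text
time: 20.8
tool_pos: [0.5256, -0.1662, 0.0782]
eef_rot: [0.993, 0.122, -0.0, 0.0]
ft_force: [0.3, -1.6, 3.6]
finger_gap: 0.178
gripper_force: 79.5
```

>>> servo_tool --increments '[[[0, 0, 0], [0, 0, 0]], [[0, 0, 0], [0, 0, 0]], [[0, 0, 0], [0, 0, 0]], [[0, 0, 0], [0, 0, 0]], [[0, 0, 0], [0, 0, 0]]]' --grip 0.1

```text
time: 21.3
tool_pos: [0.5257, -0.1661, 0.078]
eef_rot: [0.993, 0.122, -0.0, -0.0]
ft_force: [-0.3, 0.5, -0.4]
finger_gap: 0.549
gripper_force: 0.0
```

```bash
python3 st.py; python3 - <<'E'
from station import manip
import cv2,pickle
s=manip.snapshot("wrist");pickle.dump(s,open("w4.pkl","wb"));cv2.imwrite("pics/w4.png",s["img"])
E
```

```text
time 21.3
tool_pos [ 0.5257 -0.1661  0.078 ]
eef_rot [ 0.9925  0.1219 -0.0001 -0.0001]
ft_force [-0.3375  0.5021 -0.4205]
ft_torque [-0.0734  0.0552 -0.0017]
finger_gap 0.5490145083841029
```

View pics/w4.png

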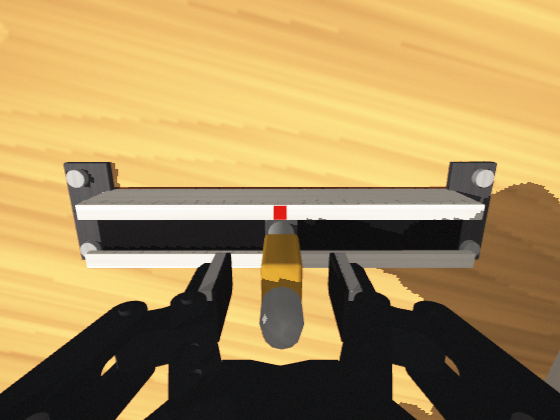

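The stake stands upright and crosswise right at the red mark (280,212), and the fingers are clear of it. I'll retreat straight up.

>>> servo_tool --increments '[[[0, 0, -0.1], [0, 0, 0]], [[0, 0, -0.3], [0, 0, 0]], [[0, 0, -0.5], [0, 0, 0]], [[0, 0, -0.75], [0, 0, 0]], [[0, 0, -1], [0, 0, 0]]]'

```text
time: 21.85
tool_pos: [0.5257, -0.1661, 0.1798]
eef_rot: [0.993, 0.122, 0.0, 0.0]
ft_force: [-1.1, -0.4, -0.5]
finger_gap: 0.553
gripper_force: 0.0
```

>>> servo_tool --increments '[[[-0.1, 0, 0], [0, 0, 0]], [[-0.3, 0, 0], [0, 0, 0]], [[-0.6, 0, 0], [0, 0, 0]], [[-0.9, 0, 0], [0, 0, 0]], [[-1, 0, 0], [0, 0, 0]]]'

```text
time: 22.35
tool_pos: [0.4263, -0.1903, 0.1779]
eef_rot: [0.993, 0.121, -0.001, -0.0]
ft_force: [0.7, 0.4, 0.2]
finger_gap: 0.549
gripper_force: 0.0
```

```bash
python3 st.py; python3 - <<'E'
from station import manip
import cv2,numpy as np
a=manip.snapshot("wrist")["img"];b=manip.snapshot("top")["img"]
c=np.zeros((600,800,3),np.uint8);c[:315,:420]=cv2.resize(a,(420,315));c[315:,:760]=cv2.resize(b[210:285,160:440],(760,204))[:285] if 0 else np.vstack([cv2.resize(b[210:285,160:440],(760,204)),np.zeros((81,760,3),np.uint8)])
cv2.imwrite("pics/end.png",c)
E
```

```text
time 22.35
tool_pos [ 0.4263 -0.1903  0.1779]
eef_rot [ 0.9926  0.1214 -0.0006 -0.0004]
ft_force [0.6576 0.3707 0.2356]
ft_torque [-0.0055 -0.0403  0.0572]
finger_gap 0.5487907415722377
```

View pics/end.png

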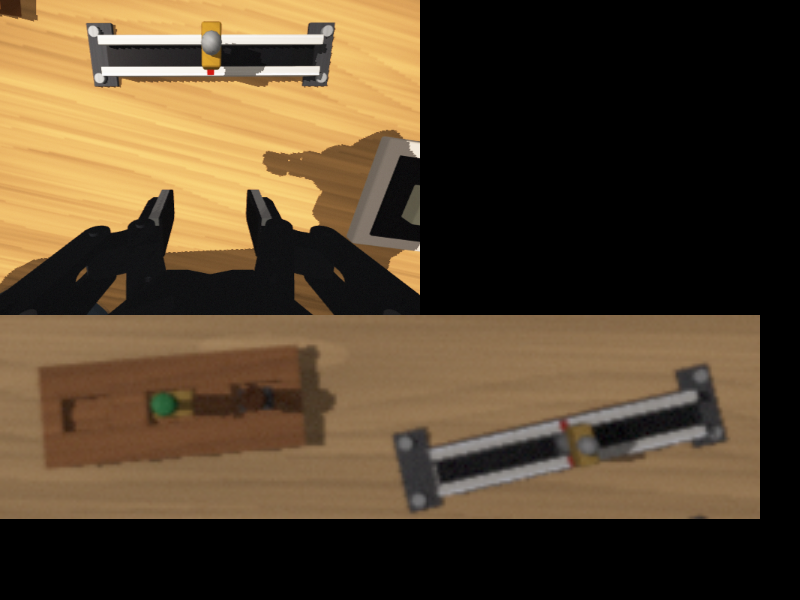

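The stake stands crosswise and upright on the rail at the red mark (about (211,45) in the wrist view). The other tools are still in the rack. I'm handing the job in.

```bash
python3 -c "
from station import manip
print(manip.finish_job())"
```

```text
the job is handed in; nothing more can be done
None
```

The stake is standing locked, upright and crosswise in the rail at the red mark; the job was handed in at about 22 s, the force readings stayed under 10 N on the rail, and the punch and burnisher are still in the rack.

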